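Load a specimen cup and index the slide under the digital microscope

TASK

Put the smaller of the two specimen cups into the empty pocket of the specimen slide and press on its metal rim until it sits flush, without touching the polished face. Then pull up the knob of the index plunger, move the slide along to the next hole so that the cup stands under the digital microscope, let the pin drop fully home and finish while still holding the knob with the pin engaged. Leave the other things where they are.

Things in the scene. Friction and masses are not known exactly. Their poses are not given: they have to be found in the camera images.
- slide_base: The indexed specimen slide, fixed to the table: grey base plate 140 x 326 x 12 mm, two steel rails, steel index strip, carriage on top. Origin on the table surface at mid-length; y along the rails, z up. The strip runs along x = -60 mm (the side without the pillar) with three holes 80 mm apart at y = 140, 60, -20 mm; the pin starts in the one at y = 140.
- scope: Digital microscope, fixed to the slide's base: upright tube 35 mm in diameter (42 mm collar), 100 to 225 mm above the table, on a level arm from a 16 mm pillar 215 mm high, 98 mm away in slide_base's +x. Origin on the table surface below the tube's axis (x = 0, y = -40 mm in slide_base's frame).
- carriage (a joint): Travel of the carriage in m: 0 pinned in the first (loading) hole, 0.080 in the next (pocket under the microscope), 0.160 in the last; grows along slide_base's -y. The carriage is an aluminium plate 90 x 146 mm, top 46 mm above the table, spanning y = 7 to 153 mm at 0; drag 1.5 N. The pin has 1 mm play each way in a hole.
- pocket (a point): Centre of the floor of the empty round pocket in the carriage; moves with it. Pocket 48.4 mm in diameter, 15.5 mm deep, mouth 46 mm above the table (floor 30.5 mm, lined with a thin black pad). The glass calibration disc built flush into the carriage beside it is not a pocket.
- plunger (a joint): Lift of the spring plunger in m: 0 pin fully home, clear of the hole above 0.008 (let down between holes it rests on the strip at 0.007 to 0.008), upper stop 0.012. Its spring pulls down with 4 N at 0, 7 N at the top. Pin 8 mm in diameter, round nose. It is mounted on the carriage, so the carriage is moved by the lifted knob.
- knob: Black round knob of the plunger, 25 mm in diameter, 26 mm tall (lower 6 mm necked in), axis upright. Origin at the centre of its underside, 58 mm above the table with the pin home; grip it 13 to 18 mm above that. Below it are an 18 mm collar and a bracket, top 46 mm above the table. From the pocket's centre it is 60 mm in slide_base's -x and 100 mm in its +y.
- cup: The smaller specimen cup, loose: aluminium ring 46 mm outside, 31 mm inside, 16 mm tall, round a resin mount whose polished face is 2 mm below the rim; foot chamfered 2 mm. About 70 g. Origin at the centre of its underside, z up. Seated, its rim is 0.5 mm above the carriage top, so fingers on its side must hold only its upper 6 to 8 mm, let go part-way in, then press the rim.
- cup_face: The polished face of the smaller cup: 31 mm disc, 2 mm thick, origin at the centre of its underside, 12 mm above the cup's underside; not to be touched.
- wide_cup: The larger specimen cup, 60 mm in diameter, 16 mm tall, loose bystander; origin at the centre of its underside. The two cups may have changed sides.
- jar: White jar 48 mm in diameter, 75 mm tall, loose bystander; origin at the centre of its underside.
- loupe: Black hand loupe 38 mm in diameter, 34 mm tall, loose bystander; origin at the centre of its underside.
There are look-alikes about, which are no part of the job. What is shaped like the cup but purple, red or yellow is not meant.

How it is judged:
By the outcome, as a careful person would: the job done as asked, in the order asked, and still so for the second after the job is handed in, while the arm keeps its last pose, push and grip.
It also fails if it takes over 61 s, if anything falls off the work surface, if the arm or the gripper's body presses on something with over 40 N, if the wrist force passes 120 N, or if a joint passes its speed limit or range.

ROBOT

A 6-joint arm with a two-finger parallel gripper is mounted at the origin on the work surface. World frame = base frame: x ahead of the robot, y to its left, z up, the work surface at z = 0. Lengths are in m, angles in rad, forces in N, time in s.
With the tool pointing down it reaches from about 0.375 to 0.9 m from the base axis. Payload 3.1 kg.
Tool frame: the origin (TCP) lies at the very end of the fingers, on their centre line; the grasp point (between the pads) lies 19 mm behind it; z points along the fingers, y is the direction in which the jaws open and shut (so a half turn about z gives the same grasp; the last joint's range is limited). The gripper opens to 85 mm and grips with 20 to 120 N. Pads are 22 mm wide; open, the fingers measure 114 mm over their backs; the gripper's body (76 mm by 85 mm) begins 54 mm behind the grasp point. The pads swing forward as they close: fully open they stand 13 mm farther back than shut.
Start: joints at [0.948, 0.527, 1.433, -0, 1.181, -0.178], TCP at [0.269, 0.564, 0.231] pointing down, gripper open.
Joint ranges: [-3.08, 3.08], [-0.75, 2.2], [0.22, 2.44], [-1.43, 4.57], [0, 2.65], [-2.85, 2.85]. Speed limits (rad/s): [2.79, 2.79, 3.14, 3.14, 3.14, 3.14].

INTERFACE

Orientations are given as a unit quaternion [x, y, z, w].
In Python, from station import manip gives the robot as it stands. The module is installed in compiled form; this text tells all that it offers.
- The arm moves only by the tool send_rows, never from a script. Its argument "commands" is a list of rows, each an object with "delta_pos": the shift along the world's x, y, z in cm, a list of three; "yaw": the turn about the world's z in rad. A call has 1 to 10 rows; each row shifts and turns the pose as measured when the row begins; what a row does not reach is not made up. A row lasts 1/8 s, in which the tool goes at most 62.5 mm and 10.7 degrees, less where a joint would pass 70% of its speed; a pose out of reach is approached as far as the arm can. A call is refused whole if a number of a shift passes 6.25 or a number of a turn 0.188, either way. A call with a gripper value outside its range is refused whole. "grip" is the closure, from -1 (fully open) to 1 (shut), set as the call begins (left out, the last holds). The fingers move at their own pace and stop on an object; "force" is the grip in N (left out, the last holds). Time passes only in rows, so rows that do not move let the fingers close. It gives the time, the measured TCP pose, the force and the opening at its end, in the units of the state.
- manip.sense(): the state, without advancing time (a new reading comes with each control period).
- manip.snapshot(name): name is "scene" or "top" or "wrist"; returns the picture (400x640x3 uint8, blue, green, red); there is no depth.
- manip.get_calibration(name): a dict with "fx", "fy", "cx", "cy" (pixels), "world_to_cam" (4x4, takes a point from world to camera coordinates); the wrist camera has in their place "mount" (4x4, takes a point from camera to tool coordinates, whose origin is the TCP and whose axes are the flange's). Camera axes: x right, y down, z forward; pixel columns grow to the right and rows downward; lengths in m; the calibration is good to about 2 mm. A picture is of the moment at which its call begins: read the wrist's pose just before it. get_calibration takes no time and is no camera call.
- manip.sign_off(): hands the job in, once; it reports no verdict.
The state is a dict: "t": time; "q": joint angles; "qd": joint speeds; "tau": joint torques, N m; "tcp_pos": TCP position; "tool_rot": TCP orientation; "force": force on the tool from outside, world axes, zero at the start; "ft_torque": the same for the moment, N m; "finger_gap": opening from 0.0 (shut) to 1.0 (fully open).
Only numpy, scipy, OpenCV 4.12 (cv2) and the standard library are available. Lean on these libraries where they do the work, as an engineer would, in place of code of your own. Each camera call takes 0.05 s, during which the arm holds its last target. There are 200 camera calls.

## Working session

There is one attempt and no reset: what is moved stays moved. The work goes in short steps, Python scripts to look and compute and a tool call to move; the robot and the scene stay as the last step left them, time stands still between calls to the robot, and variables do not carry over. Pictures are saved under pics/ and viewed, about 8 in all and at most 12, crops included, and the job is handed in when it is done.

Besides the shell and the picture viewer there is one more tool, called after "Call:" by a JSON object that holds its "api" and its "payload". send_rows: Moves the arm, as the interface text tells. Its arguments: {"type":"object","properties":{"commands":{"type":"array","items":{"type":"object","properties":{"delta_pos":{"type":"array","items":{"type":"number"}},"yaw":{"type":"number"}}}},"grip":{"type":"number"},"force":{"type":"number"}},"required":["commands"]}

```bash
mkdir -p pics; python3 - <<'E'
from station import manip
import cv2,numpy as np
for n in ("scene","top"):
    c=manip.get_calibration(n); print(n,c["fx"],c["fy"],c["cx"],c["cy"],np.round(c["world_to_cam"],4).tolist())
    cv2.imwrite(f"pics/{n}0.png",manip.snapshot(n))
print(manip.get_calibration("wrist"))
print(manip.sense())
E
```

```text
scene 388.8129584568348 388.8129584568348 324.73094746905065 200.56677915345784 [[0.7528, 0.6582, -0.0096, -0.4148], [0.5322, -0.6171, -0.5796, -0.2235], [-0.3874, 0.4312, -0.8149, 1.1493], [0.0, 0.0, 0.0, 1.0]]
top 422.8070383884241 422.8070383884241 322.1124917930816 197.42287707582068 [[-0.0251, -0.9997, -0.0075, 0.0347], [-0.9889, 0.0259, -0.1466, 0.5599], [0.1468, 0.0037, -0.9892, 0.9848], [0.0, 0.0, 0.0, 1.0]]
{'fx': 317.4291381597725, 'fy': 317.4291381597725, 'cx': 315.26875145224386, 'cy': 205.52041673304038, 'mount': array([[-4.73897593e-04, -9.64525606e-01, -2.63988884e-01,
         6.54385489e-02],
       [ 9.99999837e-01, -5.41052699e-04,  1.81680630e-04,
        -1.04746490e-04],
       [-3.18067519e-04, -2.63988755e-01,  9.64525705e-01,
        -1.42474771e-01],
       [ 0.00000000e+00,  0.00000000e+00,  0.00000000e+00,
         1.00000000e+00]])}
{'t': 0.1, 'q': array([ 9.47524372e-01,  5.28380897e-01,  1.43376172e+00,  6.66613932e-06,
        1.18142623e+00, -1.78483125e-01]), 'qd': array([ 0.00214674, -0.00154277, -0.00254023, -0.00349293,  0.00081622,
        0.00105596]), 'tau': array([ 4.79793780e-04, -4.43306851e+01, -1.78584749e+01, -2.29820025e-04,
        3.97723445e-03,  4.33162336e-05]), 'tcp_pos': array([0.26849756, 0.56367552, 0.23043072]), 'tool_rot': array([ 2.20566828e-01,  9.75371364e-01, -9.08554429e-04, -3.88418558e-04]), 'force': array([ 0.14399395, -0.05099542, -0.4636206 ]), 'ft_torque': array([ 0.08070562, -0.03267848, -0.01483823]), 'finger_gap': 0.9948736983623084}
```

View pics/top0.png

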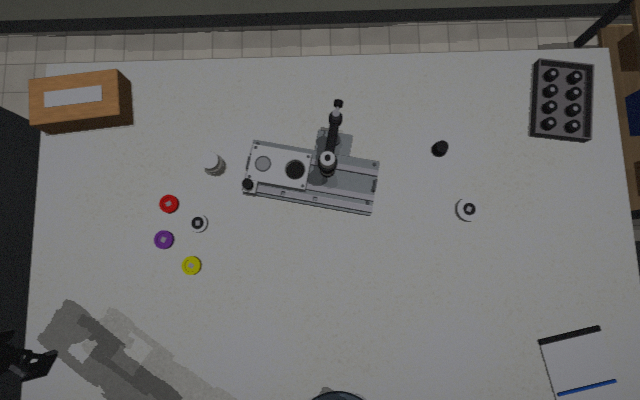

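View pics/scene0.png

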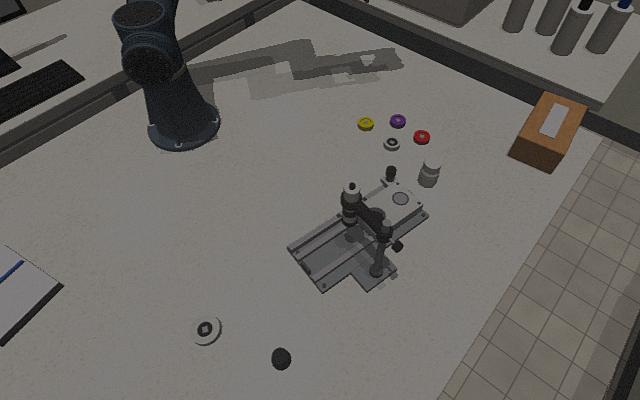

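The top view shows the small aluminium cup at (199,223) and the wide cup at (466,209). The pocket is at (295,169) and the knob at (248,184).

```bash
cat > h.py <<'E'
from station import manip
import numpy as np, cv2
from scipy.spatial.transform import Rotation as R
def cam(n,s=None):
    c=manip.get_calibration(n); K=np.array([[c["fx"],0,c["cx"]],[0,c["fy"],c["cy"]],[0,0,1]])
    if n=="wrist":
        s=s or manip.sense(); T=np.eye(4); T[:3,:3]=R.from_quat(s["tool_rot"]).as_matrix(); T[:3,3]=s["tcp_pos"]
        M=np.linalg.inv(T@c["mount"])
    else: M=np.array(c["world_to_cam"])
    return K,M
def w2p(K,M,P):
    q=K@(M[:3,:3]@np.asarray(P,float)+M[:3,3]); return q[:2]/q[2]
def p2w(K,M,uv,z):
    C=-M[:3,:3].T@M[:3,3]; d=M[:3,:3].T@np.linalg.solve(K,[uv[0],uv[1],1]); return C+d*(z-C[2])/d[2]
def shot(name):
    s=manip.sense(); im=manip.snapshot("wrist"); cv2.imwrite(f"pics/{name}.png",im); np.save(f"pics/{name}.npy",np.r_[s["tcp_pos"],s["tool_rot"]]); return s,im
def load(name):
    v=np.load(f"pics/{name}.npy"); return cam("wrist",dict(tcp_pos=v[:3],tool_rot=v[3:]))
def yaw(s):  # heading of the tool x axis
    x=R.from_quat(s["tool_rot"]).as_matrix()[:,0]; return np.arctan2(x[1],x[0])
E
python3 - <<'E'
from h import *
K,M=cam("top")
for n,p,z in [("cup",(199.5,223),.016),("wide",(467,209),.016),("jar",(211,160),.075),("loupe",(440,148),.034),("knob",(248,183.5),.084),("pocket",(295,169),.046),("disc",(263,163),.046),("tube",(327,157),.225),
 ("yel",(192,265),.016),("red",(169,204),.016),("baseA",(243,193),.012),("baseB",(371,214),.012),("baseC",(379,161),.012),("plA",(252,141),.046),("plB",(313,150),.046)]:
    print(n,np.round(p2w(K,M,p,z),4))
print(yaw(manip.sense()))
im=cv2.imread("pics/top0.png")[115:290,140:400]; cv2.imwrite("pics/topc.png",cv2.resize(im,None,fx=3,fy=3,interpolation=cv2.INTER_CUBIC))
E
```

```text
cup [0.5085 0.3249 0.016 ]
wide [ 0.5261 -0.3369  0.016 ]
jar [0.6527 0.2826 0.075 ]
loupe [ 0.6781 -0.2754  0.034 ]
knob [0.5918 0.1927 0.084 ]
pocket [0.6318 0.0847 0.046 ]
disc [0.6489 0.1628 0.046 ]
tube [0.6155 0.0077 0.225 ]
yel [0.4064 0.3414 0.016 ]
red [0.5579 0.4018 0.016 ]
baseA [0.5814 0.2182 0.012 ]
baseB [ 0.5203 -0.0998  0.012 ]
baseC [ 0.6543 -0.1257  0.012 ]
plA [0.7052 0.1897 0.046 ]
plB [0.6783 0.0397 0.046 ]
2.6968009403506046
```

View pics/topc.png

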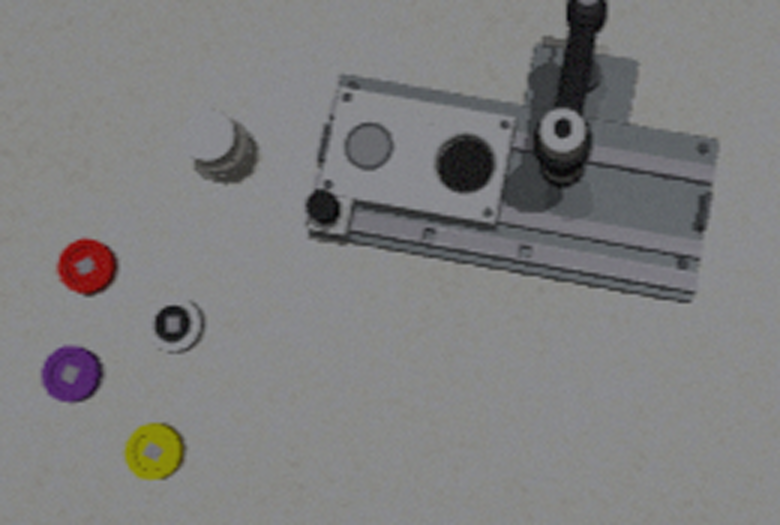

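The crop confirms the small aluminium cup near crop (178,325), the pocket at (466,163), the knob at (323,207) and the glass disc at (369,146). I'll go above the cup with the jaws turned to the slide's x axis.

Call:
{"api": "send_rows", "payload": {"commands": [{"delta_pos":[2.5,-2.5,-1.1],"yaw":-0.135},{"delta_pos":[2.5,-2.5,-1.1],"yaw":-0.135},{"delta_pos":[2.5,-2.5,-1.1],"yaw":-0.135},{"delta_pos":[2.5,-2.5,-1.1],"yaw":-0.135},{"delta_pos":[2.5,-2.5,-1.1],"yaw":-0.135},{"delta_pos":[2.5,-2.5,-1.1],"yaw":-0.135},{"delta_pos":[2.5,-2.5,-1.1],"yaw":-0.135},{"delta_pos":[2.5,-2.5,-1.1],"yaw":-0.135},{"delta_pos":[2.5,-2.5,-1.1],"yaw":-0.135},{"delta_pos":[2.0,-2.0,-1.1],"yaw":-0.135}], "grip": -1, "force": 30}}

```text
t: 1.35
tcp_pos: [0.5166, 0.3113, 0.1138]
tool_rot: [0.794, 0.608, -0.002, -0.002]
force: [-0.1, 0.8, 0.3]
finger_gap: 1.0
```

Call:
{"api": "send_rows", "payload": {"commands": [{"delta_pos":[0,0,0],"yaw":0},{"delta_pos":[0,0,0],"yaw":0}]}}

```text
t: 1.6
tcp_pos: [0.5168, 0.3097, 0.1123]
tool_rot: [0.794, 0.607, -0.004, -0.003]
force: [0.2, -0.0, -1.2]
finger_gap: 1.004
```

```bash
python3 - <<'E'
from h import *
s,im=shot("w1"); print(s["tcp_pos"],yaw(s),s["force"],s["q"])
K,M=cam("wrist",s); print(w2p(K,M,[.508,.325,.016]))
E
```

```text
[0.51678501 0.30969903 0.11234665] 1.305380219561776 [ 0.24137102 -0.03660838 -1.2078316 ] [0.35315514 0.65358116 1.58430833 0.00362583 0.91264961 0.61635342]
[298.5718569  190.96581695]
```

View pics/w1.png

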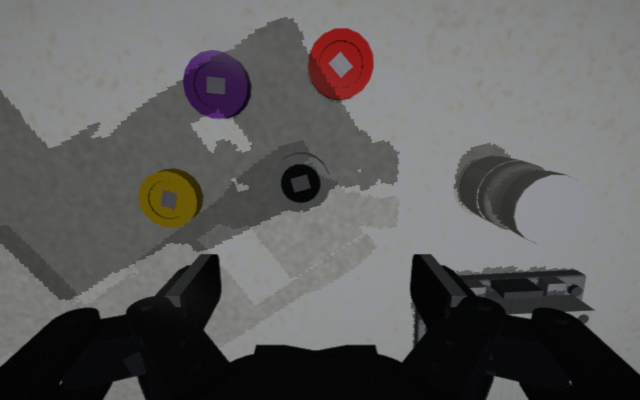

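The wrist view shows the cup's dark face at about (300,183). Yellow is at (170,198), purple at (216,84), red at (341,64) and the jar at (510,200). I'll fit the face disc.

```bash
python3 - <<'E'
from h import *
im=cv2.imread("pics/w1.png"); K,M=load("w1")
g=cv2.cvtColor(im,cv2.COLOR_BGR2GRAY)
sub=g[150:215,265:340]; m=(sub<50).astype(np.uint8)
cs,_=cv2.findContours(m,cv2.RETR_EXTERNAL,cv2.CHAIN_APPROX_NONE); c=max(cs,key=cv2.contourArea)
h=cv2.convexHull(c); e=cv2.fitEllipse(h); p=np.array(e[0])+[265,150]; print(e,p)
for z in(.0,.014,): print(z,np.round(p2w(K,M,p,z),4))
P=[p2w(K,M,q[0]+[265,150],.014)[:2] for q in h]; print(cv2.minEnclosingCircle(np.array(P,np.float32)))
# model overlay
o=im.copy(); C=p2w(K,M,p,.014)
for r,z in((.0155,.014),(.023,.016),(.023,0)):
    pts=np.array([w2p(K,M,[C[0]+r*np.cos(a),C[1]+r*np.sin(a),z]) for a in np.linspace(0,6.3,60)]).round().astype(int)
    cv2.polylines(o,[pts],True,(0,255,0),1)
cv2.imwrite("pics/w1o.png",cv2.resize(o[140:230,240:360],None,fx=5,fy=5,interpolation=cv2.INTER_NEAREST))
E
```

```text
((35.17070007324219, 32.99287796020508), (38.80564498901367, 39.991493225097656), 104.31687927246094) [300.17070007 182.99287796]
0.0 [0.5092 0.3278 0.    ]
0.014 [0.5107 0.3303 0.014 ]
((0.5106063485145569, 0.33001068234443665), 0.015573457814753056)
```

View pics/w1o.png

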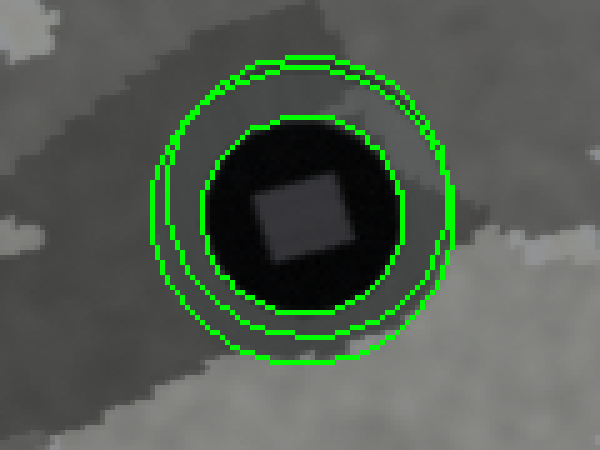

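The model circles fit, putting the cup centre at (0.5107, 0.330). I'll preclose to about 60 mm and descend.

Call:
{"api": "send_rows", "payload": {"commands": [{"delta_pos":[-0.3,1.0,-1.5],"yaw":0.035},{"delta_pos":[-0.3,1.0,-1.5],"yaw":0.035},{"delta_pos":[0,0,-1.5],"yaw":0},{"delta_pos":[0,0,-1.5],"yaw":0},{"delta_pos":[0,0,-1.0],"yaw":0},{"delta_pos":[0,0,0],"yaw":0}], "grip": -0.41}}

```text
t: 2.4
tcp_pos: [0.5071, 0.3336, 0.0368]
tool_rot: [0.769, 0.639, -0.005, -0.003]
force: [-0.3, -0.5, 0.8]
finger_gap: 0.704
```

```bash
python3 - <<'E'
from h import *
s=manip.sense(); print(s["tcp_pos"],yaw(s),s["force"],s["finger_gap"])
E
```

```text
[0.5070845 0.3335889 0.0368178] 1.3868119396791818 [-0.25447855 -0.49644547  0.83234077] 0.7041961024612385
```

Call:
{"api": "send_rows", "payload": {"commands": [{"delta_pos":[0.34,-0.34,-1.0],"yaw":-0.015},{"delta_pos":[0,0,-1.0],"yaw":0},{"delta_pos":[0,0,-0.6],"yaw":0},{"delta_pos":[0,0,-0.2],"yaw":0},{"delta_pos":[0,0,0],"yaw":0}]}}

```text
t: 3.02
tcp_pos: [0.5121, 0.3296, 0.0077]
tool_rot: [0.775, 0.632, -0.004, -0.003]
force: [-0.7, 0.4, 0.9]
finger_gap: 0.702
```

Call:
{"api": "send_rows", "payload": {"commands": [{"delta_pos":[0,0,0],"yaw":0}]}}

```text
t: 3.15
tcp_pos: [0.5122, 0.3297, 0.0079]
tool_rot: [0.775, 0.632, -0.004, -0.003]
force: [-0.7, -0.7, -0.8]
finger_gap: 0.704
```

Call:
{"api": "send_rows", "payload": {"commands": [{"delta_pos":[-0.12,0,-0.08],"yaw":0},{"delta_pos":[0,0,0],"yaw":0}]}}

```text
t: 3.4
tcp_pos: [0.5111, 0.3299, 0.0075]
tool_rot: [0.775, 0.633, -0.003, -0.002]
force: [0.8, -0.3, -0.2]
finger_gap: 0.704
```

Call:
{"api": "send_rows", "payload": {"commands": [{"delta_pos":[0,0,0],"yaw":0},{"delta_pos":[0,0,0],"yaw":0},{"delta_pos":[0,0,0],"yaw":0},{"delta_pos":[0,0,0],"yaw":0}], "grip": 1, "force": 30}}

```text
t: 3.9
tcp_pos: [0.5111, 0.33, 0.0081]
tool_rot: [0.774, 0.633, -0.003, -0.002]
force: [-0.3, -0.7, 0.3]
finger_gap: 0.517
```

```bash
python3 - <<'E'
from h import *
s,im=shot("w2"); print(s["tcp_pos"],yaw(s),s["force"],s["finger_gap"])
E
```

```text
[0.51113188 0.32996389 0.00813136] 1.3698621195635836 [-0.3048443  -0.69054216  0.32488777] 0.5168363539371998
```

View pics/w2.png

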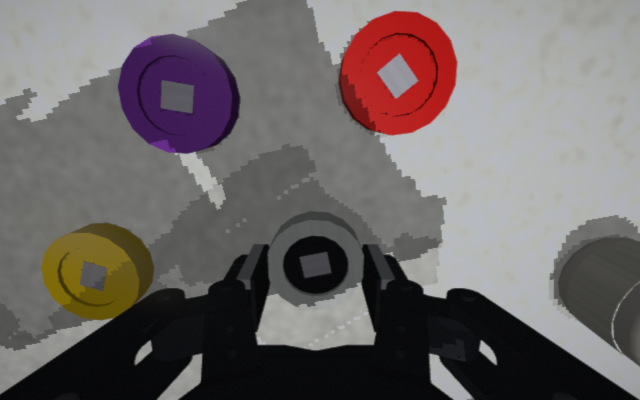

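The cup is held at the rim: the face is at (315,264), pads on both sides, nothing on the face, opening 44 mm. Next I'll lift and move to a viewpoint beside the pocket.

Call:
{"api": "send_rows", "payload": {"commands": [{"delta_pos":[0,0,0.5],"yaw":0},{"delta_pos":[0,0,1.5],"yaw":0},{"delta_pos":[0,0,3],"yaw":0},{"delta_pos":[0.3,-2,3],"yaw":0},{"delta_pos":[0.5,-3,3],"yaw":0},{"delta_pos":[0.7,-4,2],"yaw":0},{"delta_pos":[0.7,-4,0],"yaw":0},{"delta_pos":[0.7,-4,0],"yaw":0},{"delta_pos":[0.7,-3,0],"yaw":0},{"delta_pos":[0.6,-2.3,0],"yaw":0}]}}

```text
t: 5.2
tcp_pos: [0.555, 0.1023, 0.1513]
tool_rot: [0.773, 0.634, 0.002, 0.001]
force: [0.1, 0.9, -0.8]
finger_gap: 0.511
```

Call:
{"api": "send_rows", "payload": {"commands": [{"delta_pos":[0.4,-1.5,0],"yaw":0},{"delta_pos":[0.2,-0.7,0],"yaw":0},{"delta_pos":[0,0,0],"yaw":0},{"delta_pos":[0,0,0],"yaw":0}]}}

```text
t: 5.7
tcp_pos: [0.5615, 0.0793, 0.1532]
tool_rot: [0.773, 0.634, 0.003, 0.001]
force: [-0.3, -0.8, -0.5]
finger_gap: 0.513
```

```bash
python3 - <<'E'
from h import *
s,im=shot("w3"); print(s["tcp_pos"],yaw(s),s["force"],s["finger_gap"])
K,M=cam("wrist",s); print(w2p(K,M,[.6318,.0847,.046]))
E
```

```text
[0.5614944  0.07928171 0.15316787] 1.3729120817905756 [-0.33099044 -0.76122135 -0.46250099] 0.5132267995912684
[397.81230644 180.24671817]
```

View pics/w3.png

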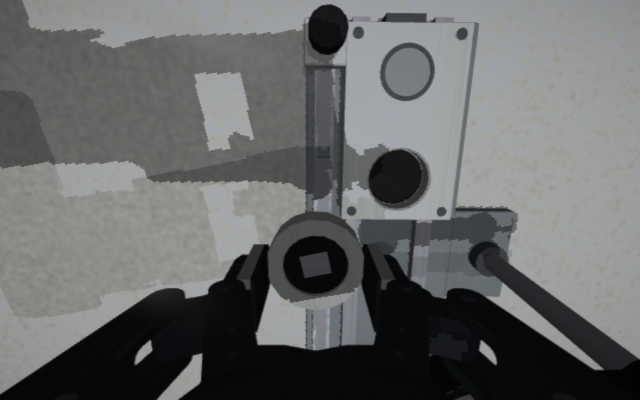

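The view shows the pocket mouth at about (398,178), the glass disc at (408,72), the knob at (328,29) and the held cup at (315,264). I'll fit the pocket and the held cup, and overlay the model.

```bash
cat > fit.py <<'E'
from h import *
im=cv2.imread("pics/w3.png"); K,M=load("w3"); v=np.load("pics/w3.npy")
g=cv2.cvtColor(im,cv2.COLOR_BGR2GRAY)
def blob(x0,x1,y0,y1,t):
    m=(g[y0:y1,x0:x1]<t).astype(np.uint8); cs,_=cv2.findContours(m,0,cv2.CHAIN_APPROX_NONE); c=max(cs,key=cv2.contourArea)
    return cv2.convexHull(c)[:,0]+[x0,y0]
from scipy.optimize import least_squares
def circ(pts,z,r=None):
    W=np.array([p2w(K,M,p,z)[:2] for p in pts]); c0=W.mean(0)
    f=lambda q:np.hypot(*(W-q[:2]).T)-(r or q[2])
    s=least_squares(f,[*c0,r or .02],loss="soft_l1",f_scale=.0005); return s.x,np.abs(s.fun).max()
fl=blob(360,440,140,215,45); d=blob(375,440,40,105,165); 
cf=blob(275,360,230,300,40); zc=v[2]-.0081+.014
print("floor",circ(fl,.0305), "mouth-as",circ(fl,.046)); print("disc",circ(d,.046)); C,_=circ(cf,zc); print("cup",C,"tcp",v[:3])
np.set_printoptions(linewidth=200)
print(g[178,360:440]); print(g[140:215,398])
E
python3 fit.py
```

```text
floor (array([0.63322867, 0.08408096, 0.02250562]), np.float64(0.0008124620444897555)) mouth-as (array([0.62979457, 0.08756266, 0.02119073]), np.float64(0.0007649466170376561))
disc (array([0.65446208, 0.16930123, 0.02988917]), np.float64(0.0074841157554763615))
cup [0.56247199 0.07889984 0.01500068] tcp [0.5614944  0.07928171 0.15316787]
[ 99  99 100 101 101 100  96  82  59  23  16  14  16  21  21  25  23  24  24  24  23  23  22  23  22  22  22  22  24  23  23  24  25  24  23  23  22  23  23  23  23  23  23  23  23  23  22  22  23
  21  23  23  24  23  22  22  23  23  22  22  26  43  61  49  49  48  48  56  89 123 134 150 152 164 166 166 166 165 165 166]
[167 167 167 166 167 167 167 161 127  81  34  23  23  24  23  23  22  24  23  22  24  24  23  23  23  23  23  22  23  23  23  24  22  23  22  23  22  22  23  24  23  22  22  24  24  25  25  22  24
  23  24  24  22  21  22  22  23  23  22  21  22  15  29  65  55  53  54  58  91 123 138 164 167 167 167]
```

```bash
cat >> fit.py <<'E'
print("----")
W=lambda p,z:p2w(K,M,p,z)[:2]
for r,b in ((428.0,208.),(430,210)):
    print(np.linalg.norm(W((367.7,178),.046)-W((r,178),.046)),np.linalg.norm(W((398,148.8),.046)-W((398,b),.046)),W(((367.7+r)/2,(148.8+b)/2),.046))
# knob top + plate corners
for n,p,z in(("knob",(328,21),.084),("knobbase",(328,45),.064),("screwTL",(358,33),.046),("screwTR",(461,34),.046),("screwBL",(351,212),.046),("screwBR",(441,212),.046),("disc",(407.5,71.5),.046)): print(n,W(p,z))
o=im.copy()
def ring(c,r,z,col):
    pts=np.array([w2p(K,M,[c[0]+r*np.cos(a),c[1]+r*np.sin(a),z]) for a in np.linspace(0,6.3,60)])*4
    cv2.polylines(o,[pts.round().astype(int)],True,col,1)
o=cv2.resize(o,None,fx=4,fy=4,interpolation=cv2.INTER_NEAREST)
P=np.array([.6318,.0858]); ps=1.3729-np.pi/2
psi=-.2; X=np.array([np.cos(psi),np.sin(psi)]);Y=np.array([-X[1],X[0]])
ring(P,.0242,.046,(0,255,0)); ring(P,.0242,.0305,(0,0,255)); kn=P-.06*X+.1*Y; print("knob pred",kn); ring(kn,.0125,.084,(0,255,0)); ring(kn,.0125,.064,(0,0,255))
cv2.imwrite("pics/w3o.png",cv2.resize(o[0:900,1160:1960],None,fx=.66,fy=.66,interpolation=cv2.INTER_AREA))
E
python3 fit.py | sed '1,/----/d'
```

```text
0.04821681983337864 0.04798666648641055 [0.63202482 0.08617953]
0.04981841820876732 0.04969253955035666 [0.63270383 0.08521685]
knob [0.59470545 0.19787197]
knobbase [0.59394528 0.18893245]
screwTL [0.61785619 0.19591751]
screwTR [0.68991305 0.18090877]
screwBL [0.59063875 0.06608818]
screwBR [0.66321019 0.05133665]
disc [0.64933905 0.16364217]
knob pred [0.59286294 0.19572682]
```

View pics/w3o.png

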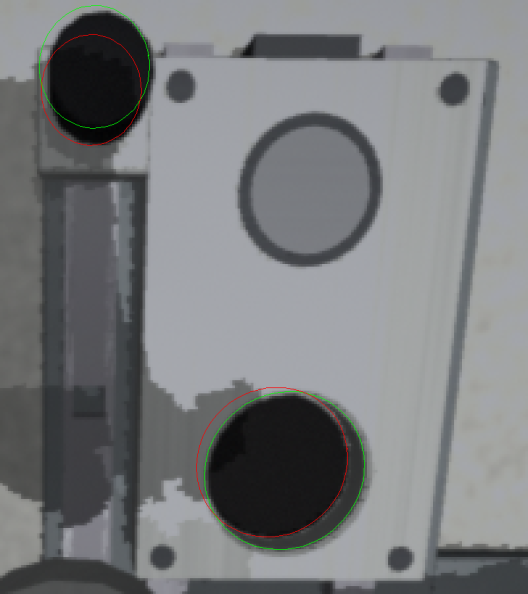

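The green and red rings match the pocket mouth and floor. Pocket ≈ (0.6319, 0.0860), slide yaw ≈ -0.205, knob ≈ (0.594, 0.196). Moving by the measured cup-to-pocket difference gives a TCP target of (0.6309, 0.0864).

Call:
{"api": "send_rows", "payload": {"commands": [{"delta_pos":[2,0.2,0],"yaw":-0.007},{"delta_pos":[2,0.2,-1],"yaw":0},{"delta_pos":[1.5,0.2,-2],"yaw":0},{"delta_pos":[0.8,0.1,-2],"yaw":0},{"delta_pos":[0.3,0,-2],"yaw":0},{"delta_pos":[0,0,-1],"yaw":0},{"delta_pos":[0,0,0],"yaw":0},{"delta_pos":[0,0,0],"yaw":0}]}}

```text
t: 6.75
tcp_pos: [0.6258, 0.0909, 0.0689]
tool_rot: [0.774, 0.633, 0.001, -0.0]
force: [0.3, -0.9, -0.0]
finger_gap: 0.516
```

```bash
python3 - <<'E'
from h import *
s=manip.sense(); print(s["tcp_pos"],yaw(s),s["force"],R.from_quat(s["tool_rot"]).as_matrix()[:,2])
E
```

```text
[0.62578158 0.09088396 0.06889413] 1.371594622555531 [ 0.33081591 -0.86611424 -0.01115549] [ 0.00171754  0.00197539 -0.99999657]
```

Call:
{"api": "send_rows", "payload": {"commands": [{"delta_pos":[0.5,-0.45,-0.3],"yaw":-0.005},{"delta_pos":[0,0,-0.3],"yaw":0},{"delta_pos":[0,0,0],"yaw":0},{"delta_pos":[0,0,0],"yaw":0}]}}

```text
t: 7.25
tcp_pos: [0.6322, 0.0857, 0.0645]
tool_rot: [0.776, 0.631, 0.003, 0.001]
force: [-0.5, 0.5, -0.4]
finger_gap: 0.516
```

Call:
{"api": "send_rows", "payload": {"commands": [{"delta_pos":[-0.12,0.06,-0.3],"yaw":0.0},{"delta_pos":[0,0,-0.2],"yaw":0},{"delta_pos":[0,0,0],"yaw":0}]}}

```text
t: 7.62
tcp_pos: [0.6308, 0.0865, 0.0593]
tool_rot: [0.776, 0.631, 0.003, 0.001]
force: [0.1, -0.2, -1.0]
finger_gap: 0.518
```

```bash
python3 - <<'E'
from h import *
s,im=shot("w4"); print(s["tcp_pos"],yaw(s),s["force"],s["finger_gap"])
cv2.imwrite("pics/w4c.png",cv2.resize(im[120:330,200:460],None,fx=3,fy=3,interpolation=cv2.INTER_CUBIC)[:600,:780])
E
```

```text
[0.63075759 0.0864513  0.05925415] 1.3659746732105447 [ 0.10737941 -0.18653861 -0.97056411] 0.5175565468347029
```

View pics/w4c.png

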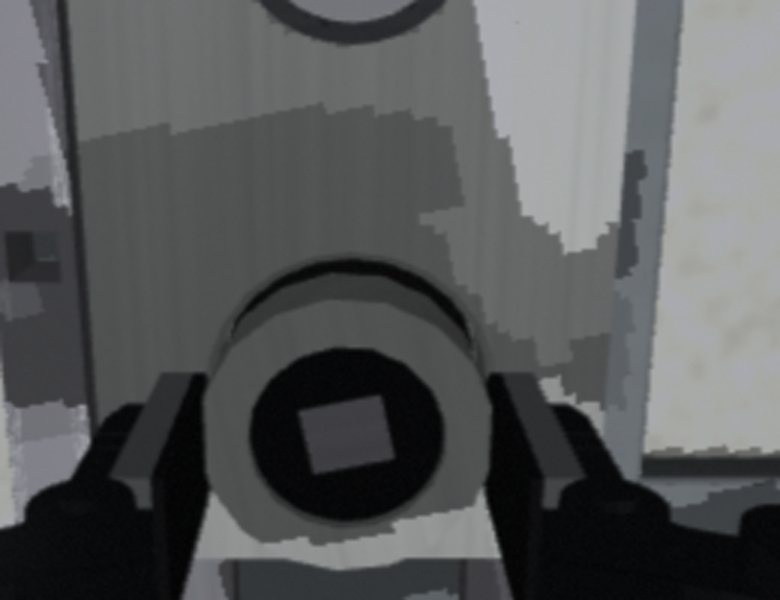

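The crop shows the cup centred over the mouth to within about 1 mm (mouth centre col 353, cup 348). I'll nudge +0.6 mm in x and lower part-way.

Call:
{"api": "send_rows", "payload": {"commands": [{"delta_pos":[0.06,0,-0.3],"yaw":0},{"delta_pos":[0,0,-0.2],"yaw":0},{"delta_pos":[0,0,-0.2],"yaw":0},{"delta_pos":[0,0,0],"yaw":0}]}}

```text
t: 8.18
tcp_pos: [0.6314, 0.0865, 0.0517]
tool_rot: [0.776, 0.631, 0.003, 0.001]
force: [-0.3, 0.8, -0.8]
finger_gap: 0.515
```

Call:
{"api": "send_rows", "payload": {"commands": [{"delta_pos":[0,0,-0.2],"yaw":0},{"delta_pos":[0,0,-0.1],"yaw":0},{"delta_pos":[0,0,0],"yaw":0}]}}

```text
t: 8.55
tcp_pos: [0.6314, 0.0864, 0.0485]
tool_rot: [0.776, 0.631, 0.002, 0.001]
force: [-0.8, -0.2, -0.8]
finger_gap: 0.517
```

Call:
{"api": "send_rows", "payload": {"commands": [{"delta_pos":[0,0,-0.13],"yaw":0},{"delta_pos":[0,0,0],"yaw":0}]}}

```text
t: 8.8
tcp_pos: [0.6314, 0.0864, 0.0472]
tool_rot: [0.776, 0.631, 0.003, 0.001]
force: [0.1, -0.3, -1.2]
finger_gap: 0.517
```

Call:
{"api": "send_rows", "payload": {"commands": [{"delta_pos":[0,0,0],"yaw":0},{"delta_pos":[0,0,0],"yaw":0},{"delta_pos":[0,0,0],"yaw":0}], "grip": -0.3}}

```text
t: 9.18
tcp_pos: [0.6319, 0.0865, 0.0476]
tool_rot: [0.776, 0.631, 0.003, 0.001]
force: [-0.3, 0.5, 0.2]
finger_gap: 0.653
```

Call:
{"api": "send_rows", "payload": {"commands": [{"delta_pos":[0,0,1.0],"yaw":0},{"delta_pos":[0,0,1.0],"yaw":0},{"delta_pos":[0,0,0.5],"yaw":0},{"delta_pos":[0,0,0],"yaw":0}]}}

```text
t: 9.68
tcp_pos: [0.6325, 0.0864, 0.0754]
tool_rot: [0.776, 0.631, 0.004, 0.002]
force: [0.5, 0.6, -0.6]
finger_gap: 0.645
```

```bash
python3 - <<'E'
from h import *
s,im=shot("w5"); print(s["tcp_pos"],yaw(s),s["force"],s["finger_gap"])
cv2.imwrite("pics/w5c.png",cv2.resize(im[120:330,200:460],None,fx=3,fy=3,interpolation=cv2.INTER_CUBIC)[:600,:780])
E
```

```text
[0.6325445  0.08644915 0.07538854] 1.3660205923100002 [ 0.45491991  0.62341322 -0.58802107] 0.6451468631611613
```

View pics/w5c.png

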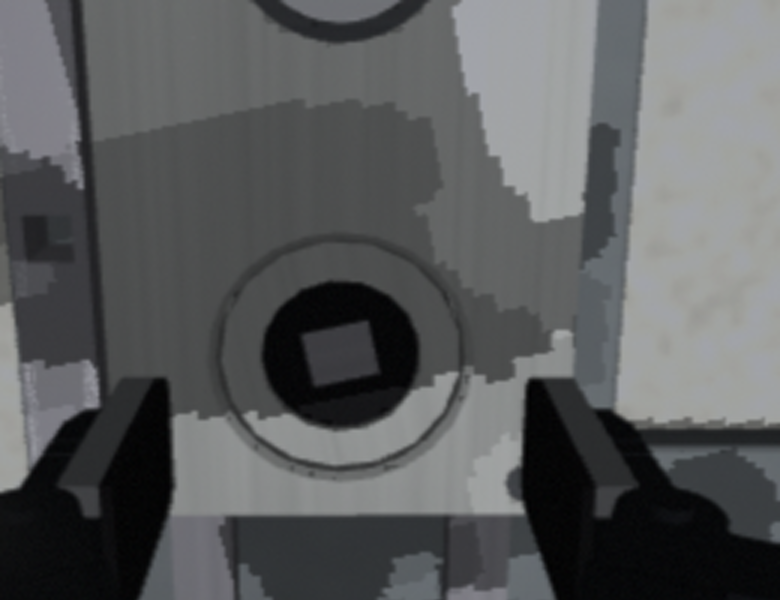

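The cup has dropped into the pocket, with its face centred at crop (341,354). I'll compute the press position.

```bash
python3 - <<'E'
from h import *
K,M=load("w5"); v=np.load("pics/w5.npy")
im=cv2.imread("pics/w5.png");g=cv2.cvtColor(im,6)
m=(g[205:270,280:345]<60).astype(np.uint8); cs,_=cv2.findContours(m,0,cv2.CHAIN_APPROX_NONE); h=cv2.convexHull(max(cs,key=cv2.contourArea))[:,0]+[280,205]
for z in(.0445,.048):
    P=np.array([p2w(K,M,p,z)[:2] for p in h],np.float32); print(z,cv2.minEnclosingCircle(P),v[:3])
E
```

```text
0.0445 ((0.6324812769889832, 0.08555211871862411), 0.015744352713227272) [0.6325445  0.08644915 0.07538854]
0.048 ((0.6327474117279053, 0.08686573803424835), 0.015428991988301277) [0.6325445  0.08644915 0.07538854]
```

Call:
{"api": "send_rows", "payload": {"commands": [{"delta_pos":[0,0,0],"yaw":0},{"delta_pos":[0,0,0],"yaw":0},{"delta_pos":[0,0,0],"yaw":0}], "grip": 0.1}}

```text
t: 10.1
tcp_pos: [0.6318, 0.0865, 0.0744]
tool_rot: [0.776, 0.631, 0.003, 0.001]
force: [1.1, 0.8, -0.3]
finger_gap: 0.449
```

Call:
{"api": "send_rows", "payload": {"commands": [{"delta_pos":[0,0,-0.8],"yaw":0},{"delta_pos":[0,0,-0.8],"yaw":0},{"delta_pos":[0,0,-0.5],"yaw":0},{"delta_pos":[0,0,0],"yaw":0}]}}

```text
t: 10.6
tcp_pos: [0.6311, 0.0865, 0.0509]
tool_rot: [0.776, 0.631, 0.002, 0.001]
force: [-0.4, 0.5, 0.1]
finger_gap: 0.447
```

Call:
{"api": "send_rows", "payload": {"commands": [{"delta_pos":[0,0,-0.15],"yaw":0},{"delta_pos":[0,0,-0.15],"yaw":0},{"delta_pos":[0,0,0],"yaw":0}]}}

```text
t: 10.98
tcp_pos: [0.6314, 0.0865, 0.0479]
tool_rot: [0.776, 0.631, 0.002, 0.001]
force: [-0.6, 0.5, -0.9]
finger_gap: 0.453
```

Call:
{"api": "send_rows", "payload": {"commands": [{"delta_pos":[0,0,-0.12],"yaw":0},{"delta_pos":[0,0,0],"yaw":0}]}}

```text
t: 11.22
tcp_pos: [0.6315, 0.0865, 0.0469]
tool_rot: [0.776, 0.631, 0.003, 0.001]
force: [0.4, -0.8, 0.9]
finger_gap: 0.447
```

Call:
{"api": "send_rows", "payload": {"commands": [{"delta_pos":[0,0,-0.1],"yaw":0},{"delta_pos":[0,0,0],"yaw":0}]}}

```text
t: 11.48
tcp_pos: [0.6316, 0.0865, 0.046]
tool_rot: [0.776, 0.631, 0.003, 0.001]
force: [-0.3, -0.1, 0.0]
finger_gap: 0.453
```

Call:
{"api": "send_rows", "payload": {"commands": [{"delta_pos":[0,0,-0.1],"yaw":0},{"delta_pos":[0,0,0],"yaw":0}]}}

```text
t: 11.72
tcp_pos: [0.6318, 0.0865, 0.0454]
tool_rot: [0.776, 0.631, 0.003, 0.001]
force: [0.6, 0.5, 1.2]
finger_gap: 0.451
```

Call:
{"api": "send_rows", "payload": {"commands": [{"delta_pos":[0,0,-0.1],"yaw":0}]}}

```text
t: 11.85
tcp_pos: [0.6319, 0.0865, 0.0452]
tool_rot: [0.776, 0.631, 0.003, 0.001]
force: [-2.2, -0.3, 9.7]
finger_gap: 0.45
```

Call:
{"api": "send_rows", "payload": {"commands": [{"delta_pos":[0,0,-0.15],"yaw":0}]}}

```text
t: 11.98
tcp_pos: [0.6319, 0.0865, 0.0452]
tool_rot: [0.776, 0.631, 0.003, 0.001]
force: [-3.6, -0.0, 12.8]
finger_gap: 0.451
```

Call:
{"api": "send_rows", "payload": {"commands": [{"delta_pos":[0,0,-0.2],"yaw":0},{"delta_pos":[0,0,-0.2],"yaw":0}]}}

```text
t: 12.22
tcp_pos: [0.6319, 0.0865, 0.0452]
tool_rot: [0.775, 0.631, 0.003, 0.001]
force: [-2.7, 0.1, 13.0]
finger_gap: 0.447
```

Contact came at TCP z 0.0452, exactly the seated rim height, and it doesn't yield. One firmer press, then lift.

Call:
{"api": "send_rows", "payload": {"commands": [{"delta_pos":[0,0,-0.35],"yaw":0},{"delta_pos":[0,0,-0.35],"yaw":0}]}}

```text
t: 12.48
tcp_pos: [0.6319, 0.0865, 0.0451]
tool_rot: [0.775, 0.632, 0.003, 0.002]
force: [-5.3, -0.1, 21.0]
finger_gap: 0.451
```

Call:
{"api": "send_rows", "payload": {"commands": [{"delta_pos":[0,0,0.5],"yaw":0},{"delta_pos":[0,0,1.0],"yaw":0},{"delta_pos":[0,0,2.0],"yaw":0},{"delta_pos":[0,0,2.0],"yaw":0},{"delta_pos":[0,0,0.5],"yaw":0},{"delta_pos":[0,0,0],"yaw":0}]}}

```text
t: 13.22
tcp_pos: [0.6317, 0.0865, 0.1069]
tool_rot: [0.775, 0.631, 0.003, 0.002]
force: [0.3, 0.6, -0.8]
finger_gap: 0.451
```

```bash
python3 - <<'E'
from h import *
s,im=shot("w6"); print(s["tcp_pos"],yaw(s),s["force"],s["finger_gap"])
cv2.imwrite("pics/w6c.png",cv2.resize(im[0:400,200:460],None,fx=1.45,fy=1.45,interpolation=cv2.INTER_CUBIC))
E
```

```text
[0.63173974 0.08648717 0.10688868] 1.366986676295463 [ 0.33592751  0.59063027 -0.83982158] 0.4509660449262415
```

Call:
{"api": "send_rows", "payload": {"commands": [{"delta_pos":[-0.5,1.5,0],"yaw":0},{"delta_pos":[-0.9,2.5,0],"yaw":0},{"delta_pos":[-0.8,2.2,0],"yaw":0},{"delta_pos":[-0.5,1.5,0],"yaw":0},{"delta_pos":[-0.3,0.7,0],"yaw":0},{"delta_pos":[0,0,0],"yaw":0},{"delta_pos":[0,0,0],"yaw":0}], "grip": -0.41}}

```text
t: 14.15
tcp_pos: [0.597, 0.1754, 0.1023]
tool_rot: [0.775, 0.631, -0.0, -0.001]
force: [-0.0, 0.4, 0.5]
finger_gap: 0.706
```

```bash
python3 - <<'E'
from h import *
s,im=shot("w7"); print(s["tcp_pos"],yaw(s),s["finger_gap"])
K,M=cam("wrist",s); print(w2p(K,M,[.5933,.1964,.084]),w2p(K,M,[.5933,.1964,.064]))
a=cv2.imread("pics/w6.png")[90:330,200:440]; cv2.imwrite("pics/m67.png",np.hstack([cv2.resize(a,(480,480),interpolation=cv2.INTER_CUBIC)[:400,60:380],im[:,80:560]]))
E
```

```text
[0.59696073 0.17543631 0.10229624] 1.36691165611221 0.7057708995063683
[298.38009482 210.13154941] [300.13818843 200.74579726]
```

View pics/m67.png

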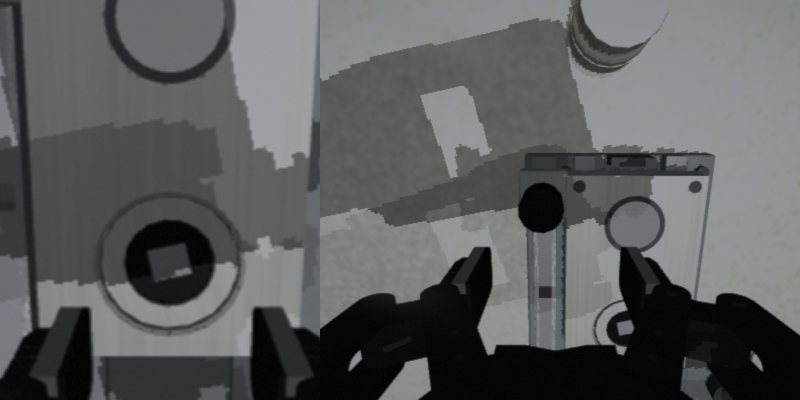

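On the left, the cup sits even with a uniform gap all round. On the right, the knob is at wrist px (301,207), about where predicted, (0.5935, 0.1964). I'll move over it and descend.

Call:
{"api": "send_rows", "payload": {"commands": [{"delta_pos":[-0.2,1.0,0],"yaw":0},{"delta_pos":[-0.1,0.7,0],"yaw":0},{"delta_pos":[0,0,0],"yaw":0},{"delta_pos":[0,0,0],"yaw":0}]}}

```text
t: 14.7
tcp_pos: [0.5945, 0.1925, 0.1025]
tool_rot: [0.776, 0.631, 0.0, -0.001]
force: [0.2, 0.0, -0.5]
finger_gap: 0.706
```

Call:
{"api": "send_rows", "payload": {"commands": [{"delta_pos":[-0.1,0.35,-1.0],"yaw":0},{"delta_pos":[0,0,-1.3],"yaw":0},{"delta_pos":[0,0,-1.0],"yaw":0},{"delta_pos":[0,0,-0.6],"yaw":0},{"delta_pos":[0,0,0],"yaw":0},{"delta_pos":[0,0,0],"yaw":0}]}}

```text
t: 15.45
tcp_pos: [0.5928, 0.1957, 0.0595]
tool_rot: [0.776, 0.63, -0.001, -0.001]
force: [0.4, -0.0, 0.5]
finger_gap: 0.703
```

Call:
{"api": "send_rows", "payload": {"commands": [{"delta_pos":[0.05,0.05,-0.4],"yaw":0},{"delta_pos":[0,0,0],"yaw":0}]}}

```text
t: 15.7
tcp_pos: [0.5938, 0.1962, 0.0559]
tool_rot: [0.776, 0.63, -0.0, -0.001]
force: [0.9, -0.1, 0.2]
finger_gap: 0.706
```

Call:
{"api": "send_rows", "payload": {"commands": [{"delta_pos":[0,0,0],"yaw":0},{"delta_pos":[0,0,0],"yaw":0},{"delta_pos":[0,0,0],"yaw":0},{"delta_pos":[0,0,0],"yaw":0},{"delta_pos":[0,0,0],"yaw":0},{"delta_pos":[0,0,0],"yaw":0}], "grip": 1, "force": 40}}

```text
t: 16.45
tcp_pos: [0.5932, 0.1964, 0.0566]
tool_rot: [0.776, 0.63, -0.001, -0.001]
force: [-0.8, 0.0, 1.2]
finger_gap: 0.272
```

Call:
{"api": "send_rows", "payload": {"commands": [{"delta_pos":[0,0,0.3],"yaw":0},{"delta_pos":[0,0,0.4],"yaw":0},{"delta_pos":[0,0,0.3],"yaw":0},{"delta_pos":[0,0,0.05],"yaw":0},{"delta_pos":[0,0,0.05],"yaw":0}]}}

```text
t: 17.08
tcp_pos: [0.5931, 0.1964, 0.0655]
tool_rot: [0.776, 0.63, -0.001, -0.002]
force: [-0.3, 1.0, -7.1]
finger_gap: 0.277
```

Call:
{"api": "send_rows", "payload": {"commands": [{"delta_pos":[0,0,0.15],"yaw":0},{"delta_pos":[0,0,0.05],"yaw":0},{"delta_pos":[-0.06,-0.3,0.05],"yaw":0},{"delta_pos":[-0.1,-0.5,0.03],"yaw":0}]}}

```text
t: 17.58
tcp_pos: [0.5915, 0.1886, 0.0681]
tool_rot: [0.776, 0.63, -0.001, -0.002]
force: [1.9, 1.9, -7.1]
finger_gap: 0.279
```

Call:
{"api": "send_rows", "payload": {"commands": [{"delta_pos":[-0.16,-0.8,0],"yaw":0},{"delta_pos":[-0.2,-1.0,0],"yaw":0},{"delta_pos":[-0.2,-1.0,0],"yaw":0},{"delta_pos":[-0.2,-1.0,0],"yaw":0},{"delta_pos":[-0.2,-0.8,0],"yaw":0},{"delta_pos":[-0.14,-0.6,0],"yaw":0}]}}

```text
t: 18.32
tcp_pos: [0.5797, 0.1321, 0.0683]
tool_rot: [0.777, 0.63, -0.001, -0.002]
force: [1.6, 1.9, -7.7]
finger_gap: 0.279
```

Call:
{"api": "send_rows", "payload": {"commands": [{"delta_pos":[-0.12,-0.6,0],"yaw":0},{"delta_pos":[-0.06,-0.3,0],"yaw":0},{"delta_pos":[0,0,0],"yaw":0}]}}

```text
t: 18.7
tcp_pos: [0.5776, 0.1219, 0.0683]
tool_rot: [0.777, 0.63, -0.001, -0.002]
force: [2.4, 0.0, -7.3]
finger_gap: 0.273
```

Call:
{"api": "send_rows", "payload": {"commands": [{"delta_pos":[-0.07,-0.36,0],"yaw":0},{"delta_pos":[0,0,0],"yaw":0}]}}

```text
t: 18.95
tcp_pos: [0.5768, 0.1181, 0.0682]
tool_rot: [0.776, 0.63, -0.001, -0.002]
force: [0.9, -2.7, -7.5]
finger_gap: 0.275
```

Call:
{"api": "send_rows", "payload": {"commands": [{"delta_pos":[0,0,-0.2],"yaw":0},{"delta_pos":[0,0,-0.2],"yaw":0},{"delta_pos":[0,0,-0.2],"yaw":0},{"delta_pos":[0,0,0],"yaw":0}]}}

```text
t: 19.45
tcp_pos: [0.5768, 0.1181, 0.0621]
tool_rot: [0.776, 0.63, -0.001, -0.001]
force: [0.9, -0.4, -5.7]
finger_gap: 0.277
```

Call:
{"api": "send_rows", "payload": {"commands": [{"delta_pos":[0,0,-0.2],"yaw":0},{"delta_pos":[0,0,-0.2],"yaw":0},{"delta_pos":[0,0,0],"yaw":0}]}}

```text
t: 19.82
tcp_pos: [0.5768, 0.1181, 0.0581]
tool_rot: [0.776, 0.63, -0.001, -0.001]
force: [0.9, -0.7, -5.3]
finger_gap: 0.275
```

Call:
{"api": "send_rows", "payload": {"commands": [{"delta_pos":[0,0,-0.12],"yaw":0},{"delta_pos":[0,0,-0.05],"yaw":0},{"delta_pos":[0,0,0],"yaw":0}]}}

```text
t: 20.2
tcp_pos: [0.5768, 0.1181, 0.0567]
tool_rot: [0.776, 0.63, -0.001, -0.001]
force: [0.6, -0.7, -4.5]
finger_gap: 0.275
```

Call:
{"api": "send_rows", "payload": {"commands": [{"delta_pos":[0,0,-0.1],"yaw":0}]}}

```text
t: 20.32
tcp_pos: [0.5768, 0.1181, 0.0565]
tool_rot: [0.776, 0.63, -0.001, -0.001]
force: [-1.9, 0.1, 6.6]
finger_gap: 0.278
```

Call:
{"api": "send_rows", "payload": {"commands": [{"delta_pos":[0,0,-0.05],"yaw":0},{"delta_pos":[0,0,-0.05],"yaw":0}]}}

```text
t: 20.58
tcp_pos: [0.5768, 0.1181, 0.0565]
tool_rot: [0.776, 0.631, -0.001, -0.001]
force: [-1.1, -1.0, 2.3]
finger_gap: 0.272
```

```bash
python3 - <<'E'
from h import *
s,w=shot("w8"); a=manip.snapshot("scene"); b=manip.snapshot("top"); cv2.imwrite("pics/end_s.png",a); cv2.imwrite("pics/end_t.png",b)
A=cv2.resize(a[90:390,180:470],None,fx=1.35,fy=1.35); B=cv2.resize(b[90:290,140:390],None,fx=1.6,fy=1.6)
h=405; c=np.zeros((h,800,3),np.uint8); c[:A.shape[0],:A.shape[1]]=A[:h]; c[:B.shape[0],400:]=B
cv2.imwrite("pics/end.png",c); s=manip.sense(); print(s["tcp_pos"],s["force"],s["finger_gap"],s["t"])
E
```

```text
[0.57684755 0.11808815 0.05648405] [-1.68075763 -0.18792089  5.00059165] 0.27286129850289415 20.725
```

View pics/end.png

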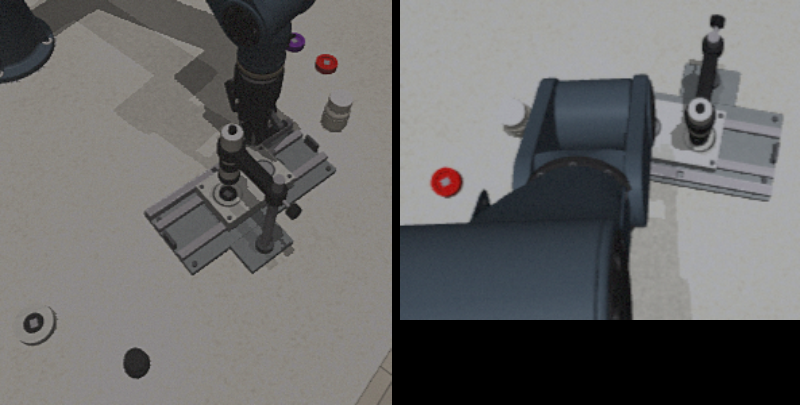

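The end view shows the cup seated under the microscope (left panel, about (228,193)). The bystanders are in place and the gripper is holding the knob. Handing in.

```bash
python3 -c "
from station import manip
print(manip.sign_off()); s=manip.sense(); print(s['t'],s['tcp_pos'],s['force'],s['finger_gap'])"
```

```text
the job is handed in; nothing more can be done
None
the job is handed in; nothing more can be done
```

The job is done and handed in at about 20.7 s of the 61 s allowed; the system gave no verdict.

- **Cup:** I put the small aluminium cup in the pocket and pressed its rim with the fingers straddling the polished face, up to about 21 N. Contact was at the height expected for a seated rim and it did not sink further. The gap around it looked even in the wrist view.
- **Slide:** I gripped the knob, lifted the plunger about 11.6 mm, moved the slide 80 mm to the next hole and lowered the pin. It stopped at TCP z 56.5 mm, against 56.6 mm when first gripped. There was 2–7 N of upward reaction, so the pin is fully home. The gripper was still holding the knob at hand-in.
- **Last pictures:** The cup stands under the microscope. The jar, loupe, wide cup and red and purple look-alikes look undisturbed. The yellow look-alike was outside the final crops, so I didn't recheck it.

No checks failed. Two small disagreements: the gripper opening read about 2 mm under the true diameter on both the cup and the knob. The wrist camera also showed roughly 1 mm of sideways bias, which I cancelled by placing the cup from the measured cup-to-pocket difference.

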